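Load a flat bar into a sloping tack-up fixture

TASK

Load the plain flat bar (the wide dark one with square, untorn ends) into the sloping fixture. Lay it on the sloping plate lengthways with the long fence, well up from both fences, and let go so that it slides down by itself into the low corner, one long side against the long fence and one end against the short fence. Let gravity carry it home; leave it lying there, untouched.

Things in the scene. Friction and masses are not known exactly. Their poses are not given: they have to be found in the camera images.
- flat_bar_centre (a point): Centre of the loose flat steel bar to load (100 x 30 x 9 mm, 0.2 kg, dark, plain rectangle), flat on the bench; the point is half-way up its thickness. Own y axis along the 100 mm length, x across the 30 mm width, z up. Not wanted, lying near it in any order: a dark bar with a torn end (110 x 47 x 8 mm) and a narrower bright one (110 x 25 x 10 mm).
- locating_plate: Slick sloping aluminium plate on four legs, fixed. Origin: on its upper surface at the low inside corner of the fences, 34 mm above the bench. x climbs along the long fence (plate 220 mm), y climbs along the short fence (160 mm), z: its normal, 30 deg off vertical. Fences: 14 mm wide and high (screw heads 4 mm more), outside x = 0 and y = 0. Friction about 0.15: a bar let go slides to the corner.
- home (a point): Where the bar's centre lies when the bar is home in the low corner: 50 mm along x and 15 mm along y of the sloping plate's frame, 4.5 mm above its surface; axes as the plate's.
Not all that is in view belongs to the job. There is more than one size of the part that bears flat_bar_centre; the job needs the middle-sized.

How it is judged:
On the way:
1. the flat bar lies on the sloping plate, let go, with its centre still more than 20 mm from home, free to slide (contact force between flat_bar and locating_plate above 0.1 N and contact force between the fingers and flat_bar below 0.05 N and distance between flat_bar_centre and home above 0.02 m), for 0.02 s.
At the end, for the whole second after the job is handed in: The flat bar lies at rest, flat on the sloping plate in its low corner: its centre within 10 mm of home along both fences, its length within 10 degrees of the long fence, let go (x of flat_bar_centre in the frame of locating_plate between 0.04 and 0.06 m and y of flat_bar_centre in the frame of locating_plate between 0.005 and 0.025 m and z of flat_bar_centre in the frame of locating_plate between -0.004 and 0.01 m and angle between the y axis of flat_bar_centre and the x axis of locating_plate, either way round below 0.17 rad and angle between the z axis of flat_bar_centre and the z axis of locating_plate, either way round below 0.17 rad and linear speed of flat_bar below 0.02 m/s); the robot touches nothing.
It also fails if it takes over 38 s, if anything falls off the work surface, if the arm or the gripper's body presses on something with over 40 N, if the wrist force passes 120 N, or if a joint passes its speed limit or range.

ROBOT

A 6-joint arm with a two-finger parallel gripper is mounted at the origin on a cart in front of the work surface, level with it; the furniture and walls round the work are solid. World frame = base frame: x ahead of the robot, y to its left, z up, the work surface at z = 0. Lengths are in m, angles in rad, forces in N, time in s.
With the tool pointing down it reaches from about 0.35 to 0.975 m from the base axis. Payload 4.9 kg.
Tool frame: the origin (TCP) lies between the finger pads; the fingertips stand 25 mm ahead of it and the grasp point (between the pads) lies 6 mm ahead of it; z points along the fingers, y is the line along which they close (so a half turn about z gives the same grasp; the last joint's range is limited). The gripper opens to 85 mm and grips with 20 to 120 N. Pads are 22 mm wide; open, the fingers measure 114 mm over their backs; the gripper's body (76 mm by 85 mm) begins 54 mm behind the grasp point. The pads swing forward as they close: fully open they stand 13 mm farther back than shut.
Start: joints at [1.145, 0.053, 1.613, -0, 1.476, -0.119], TCP at [0.189, 0.596, 0.256] pointing down, gripper open.
Joint ranges: [-3.01, 3.01], [-1.01, 2.22], [0.06, 2.58], [-1.02, 4.17], [0.09, 2.62], [-3.14, 3.14]. Speed limits (rad/s): [2.57, 2.57, 3.14, 3.14, 3.14, 3.14].

INTERFACE

Orientations are given as a unit quaternion [w, x, y, z].
In Python, from plant import manip gives the robot as it stands.
- The arm moves only by the shell command python3 -m inch 'ROWS'. ROWS is JSON, a list of rows, each a list of 3 entries, a list of its own where there are three numbers: the shift along the tool's x, y, z in m, then the turn, a rotation vector about the tool's x, y, z in rad, then the opening, from 0 (shut) to 1 (fully open). A call has 1 to 8 rows; each row shifts and turns the commanded pose from where the row before left it, along the tool's axes as they then stand; what a row does not reach is not made up. A row lasts 1/10 s, in which the tool goes at most 50 mm and 8.59 degrees, less where a joint would pass 70% of its speed; a pose out of reach is approached as far as the arm can. A call with a gripper value outside its range is refused whole. The fingers move at their own pace and stop on an object; the grip force is fixed at half the most. Time passes only in rows, so rows that do not move let the fingers close. It gives the time, the measured TCP pose, the force, the opening and the grip force at its end, in the units of the state.
- manip.state(): the state, without advancing time (a new reading comes with each control period).
- manip.grab_frame(name): name is "side" or "top" or "wrist"; returns (picture, depth): 384x512x3 uint8, red, green, blue; 384x512 float32, m along the optical axis (not along the pixel's ray), 0 where there is no reading.
- manip.camera_params(name): a dict with "camera_matrix" (3x3 intrinsics, pixels), "rvec" (rotation vector, rad) and "tvec" (3), from world to camera coordinates, as OpenCV has them. Camera axes: x right, y down, z forward; pixel columns grow to the right and rows downward; lengths in m; the calibration is good to about 2 mm. A picture is of the moment at which its call begins: read the wrist's pose just before it. camera_params takes no time and is no camera call; for the wrist camera it gives the pose at the moment of the call.
- manip.job_done(): hands the job in; it is judged then, once.
Trained networks look in the newest picture that a camera, given by its name, has taken for a name from the list of things; names that differ only in an ending like _2 or _b are one class to them, and where a whole thing is asked for, a point or a joint stands for the part that bears it (a point fixed in the world has none). Each returns a list of dicts, best first, with "score" (0 to 1); they miss things now and then, are a little off and sometimes report something else, mostly with a low value. They report only what shows in the picture. A call takes as long as a camera call. They do not tell look-alikes from the thing itself.
- manip.look_for(camera, label): "point" ([x, y, z] in m, in world coordinates, good to about 4 mm: the middle of the surface that is visible of it).
The state is a dict: "time": time; "joint_pos": joint angles; "joint_vel": joint speeds; "joint_efforts": joint torques, N m; "tool_pos": TCP position; "tool_rot": TCP orientation; "contact_force": force on the tool from outside, world axes, zero at the start; "ft_torque": the same for the moment, N m; "gripper_width": opening from 0.0 (shut) to 1.0 (fully open); "grasp_force": force on a finger pad.
Only numpy, scipy, OpenCV 4.12 (cv2) and the standard library are available. Lean on these libraries where they do the work, as an engineer would, in place of code of your own. Each camera call takes 0.05 s, during which the arm holds its last target. There are 200 camera calls.

## Working session

There is one attempt and no reset: what is moved stays moved. The work goes in short steps, Python scripts to look and compute and a shell command to move; the robot and the scene stay as the last step left them, time stands still between calls to the robot, and variables do not carry over. Pictures are saved under pics/ and viewed, at most 10 in all, crops included, and the job is handed in when it is done.

```bash
mkdir -p pics; python3 - <<'E'
from plant import manip
import cv2,numpy as np
ims=[]
for c in ("top","side"):
    p,d=manip.grab_frame(c); np.save(f"{c}_d.npy",d); np.save(f"{c}_p.npy",p)
    cv2.imwrite(f"pics/{c}0.png",p[:,:,::-1])
    for l in ("flat_bar_centre","locating_plate"):
        for r in manip.look_for(c,l):
            P=manip.camera_params(c)
            uv=cv2.projectPoints(np.array([r["point"]]),P["rvec"],P["tvec"],P["camera_matrix"],None)[0].ravel()
            print(c,l,np.round(r["point"],3),round(r["score"],2),uv.round())
s=manip.state();print(s["time"],s["tool_pos"],s["tool_rot"])
E
```

```text
top flat_bar_centre [ 0.556 -0.008  0.012] 0.89 [273. 195.]
top flat_bar_centre [ 0.447 -0.272  0.011] 0.59 [359. 233.]
top flat_bar_centre [ 0.69  -0.261  0.005] 0.48 [354. 154.]
top locating_plate [0.522 0.242 0.096] 0.55 [186. 201.]
side flat_bar_centre [ 0.444 -0.275  0.003] 0.72 [254. 297.]
side flat_bar_centre [ 0.689 -0.261  0.004] 0.71 [354. 264.]
side flat_bar_centre [ 0.544 -0.013  0.008] 0.65 [258. 211.]
side locating_plate [0.519 0.23  0.104] 0.72 [223. 139.]
0.3 [0.18865928 0.59563421 0.2558508 ] [-1.01077391e-04  1.52790795e-01  9.88258481e-01 -3.70024175e-04]
```

View pics/top0.png

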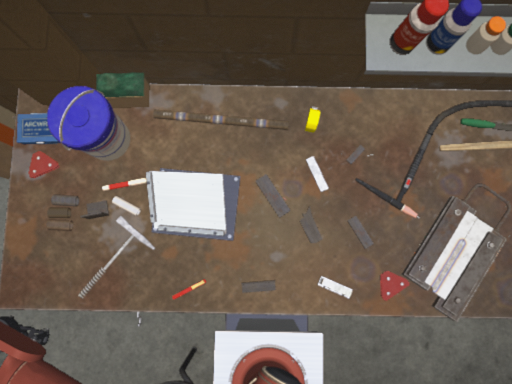

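View pics/side0.png

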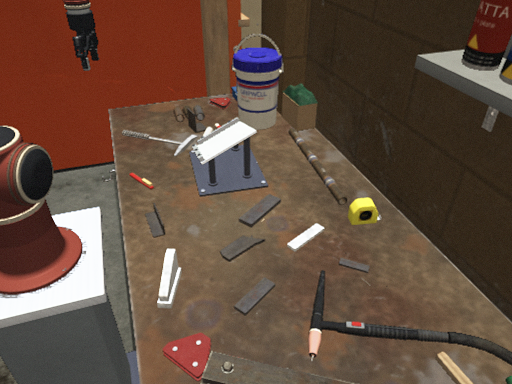

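The top view shows dark bars at (272,195), (310,227), (360,232), (355,154) and (258,286), plus a bright bar at (317,173). The fixture is at (193,205). I'll measure the bars next.

```bash
cat > h.py <<'E'
from plant import manip
import cv2,numpy as np
def cloud(c,d):
    P=manip.camera_params(c);K=np.array(P["camera_matrix"]);R=cv2.Rodrigues(np.array(P["rvec"],float))[0];t=np.array(P["tvec"],float).ravel()
    v,u=np.mgrid[:d.shape[0],:d.shape[1]]
    X=np.stack([(u-K[0,2])/K[0,0]*d,(v-K[1,2])/K[1,1]*d,d],-1)
    return (X-t)@R
E
python3 - <<'E'
from h import *
out=[]
for c in ("top","side"):
    d=np.load(c+"_d.npy");p=np.load(c+"_p.npy");W=cloud(c,d)
    z=W[...,2]
    m=((d>0)&(z>0.005)&(z<0.02)&(W[...,0]>.25)&(W[...,0]<.85)&(abs(W[...,1]+.15)<.35)).astype(np.uint8)
    n,L,S,C=cv2.connectedComponentsWithStats(m)
    for i in range(1,n):
        if S[i,4]<25: continue
        q=W[L==i]; r=cv2.minAreaRect((q[:,:2]*1000).astype(np.float32))
        print(c,C[i].round(),S[i,4],"ctr",np.round(r[0]),"size",np.round(r[1]),round(r[2]),"z",np.median(q[:,2]).round(4),"col",p[L==i].mean(0).round())
    # rectified crop z=.009: x .3...75 , y .1..-.4 @1200px/m
    P=manip.camera_params(c);K=P["camera_matrix"]
    w=[[.75,.1,.009],[.75,-.35,.009],[.28,-.35,.009],[.28,.1,.009]]
    uv=cv2.projectPoints(np.array(w),P["rvec"],P["tvec"],np.array(K),None)[0].reshape(-1,2).astype(np.float32)
    H=cv2.getPerspectiveTransform(uv,np.float32([[0,0],[400,0],[400,418],[0,418]]))
    out.append(cv2.warpPerspective(p,H,(400,418),flags=cv2.INTER_CUBIC))
cv2.imwrite("pics/rect.png",np.hstack(out)[:,:,::-1])
# plate
for c in ("top",):
    W=cloud(c,np.load(c+"_d.npy"));p=np.load(c+"_p.npy").astype(int)
    m=(p.min(-1)>170)&(W[...,2]>.03)&(W[...,2]<.2)&(abs(W[...,0]-.52)<.15)&(abs(W[...,1]-.25)<.16)
    q=W[m];ctr=q.mean(0);_,_,V=np.linalg.svd(q-ctr);n=V[2]*np.sign(V[2,2]);print("plate",len(q),ctr,n,np.degrees(np.arccos(n[2])))
    r=cv2.minAreaRect((q[:,:2]*1000).astype(np.float32));print(cv2.boxPoints(r).round())
E
```

```text
top [406. 113.] 27 ctr [ 826. -425.] size [31. 21.] 66 z 0.0067 col [111.  91.  72.]
top [354. 155.] 120 ctr [ 684. -258.] size [28. 87.] 53 z 0.0081 col [105.  94.  90.]
top [317. 174.] 304 ctr [ 624. -147.] size [125.  39.] 21 z 0.0111 col [219. 218. 221.]
top [229. 206.] 802 ctr [515. 130.] size [ 90. 212.] 74 z 0.009 col [104. 104. 118.]
top [272. 195.] 588 ctr [559.  -8.] size [140.  52.] 33 z 0.0129 col [107.  99.  97.]
top [375. 191.] 213 ctr [ 574. -333.] size [169.  39.] 52 z 0.0148 col [71. 63. 59.]
top [398. 192.] 34 ctr [ 573. -393.] size [15. 49.] 60 z 0.0145 col [84. 69. 59.]
top [310. 227.] 406 ctr [ 467. -124.] size [110.  54.] 24 z 0.0097 col [103.  95.  89.]
top [360. 232.] 345 ctr [ 452. -275.] size [114.  41.] 26 z 0.0101 col [104.  96.  94.]
top [425. 234.] 60 ctr [ 452. -471.] size [17. 84.] 55 z 0.0098 col [84. 73. 64.]
top [413. 253.] 26 ctr [ 390. -438.] size [21. 38.] 25 z 0.011 col [81. 67. 58.]
top [391. 284.] 472 ctr [ 301. -367.] size [76. 95.] 25 z 0.0161 col [156.  76.  73.]
top [408. 278.] 28 ctr [ 311. -421.] size [66. 11.] 46 z 0.0144 col [78. 70. 6
[... 744 characters left out ...]
col [61. 55. 50.]
side [305. 236.] 337 ctr [ 623. -141.] size [110.  27.] 26 z 0.0081 col [242. 243. 243.]
side [238. 246.] 431 ctr [ 462. -118.] size [110.  44.] 21 z 0.0069 col [99. 92. 84.]
side [171. 291.] 227 ctr [ 282. -196.] size [100.  28.] 67 z 0.0137 col [211. 209. 206.]
side [363. 326.] 1642 ctr [ 649. -374.] size [209. 284.] 79 z 0.0161 col [61. 55. 51.]
side [254. 295.] 550 ctr [ 446. -273.] size [101.  31.] 32 z 0.0073 col [105.  99.  94.]
side [190. 353.] 1278 ctr [ 297. -360.] size [72. 91.] 35 z 0.0137 col [170.  77.  73.]
plate 4159 [0.52307881 0.23599089 0.10077432] [-0.36129528  0.32111748  0.87541378] 28.90601571782117
[[428. 128.]
 [592. 114.]
 [613. 358.]
 [448. 371.]]
```

View pics/rect.png

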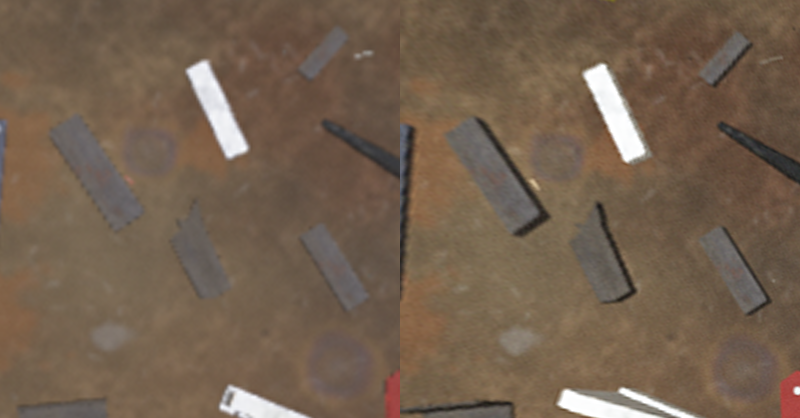

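```bash
python3 - <<'E'
from h import *
t=np.load("top_p.npy");s=np.load("side_p.npy")
f=lambda im,x,y,w,h:cv2.resize(im[y:y+h,x:x+w],(400,300),interpolation=cv2.INTER_CUBIC)
cv2.imwrite("pics/crop.png",np.vstack([np.hstack([f(t,340,210,40,30),f(s,234,278,40,30)]),np.hstack([f(t,238,271,40,30),f(s,133,206,40,30)])])[:,:,::-1])
P=manip.camera_params("wrist");R=cv2.Rodrigues(np.array(P["rvec"],float))[0];print(P["camera_matrix"],"cam pos",-R.T@np.ravel(P["tvec"]),"axes",R)
E
```

```text
[[278.26553643   0.         256.091706  ]
 [  0.         278.26553643 194.36813277]
 [  0.           0.           1.        ]] cam pos [0.11405272 0.62027759 0.37391259] axes [[ 0.30174317  0.95338873 -0.00099452]
 [ 0.90814576 -0.28710613  0.30469879]
 [ 0.29021086 -0.09284395 -0.95244825]]
```

View pics/crop.png

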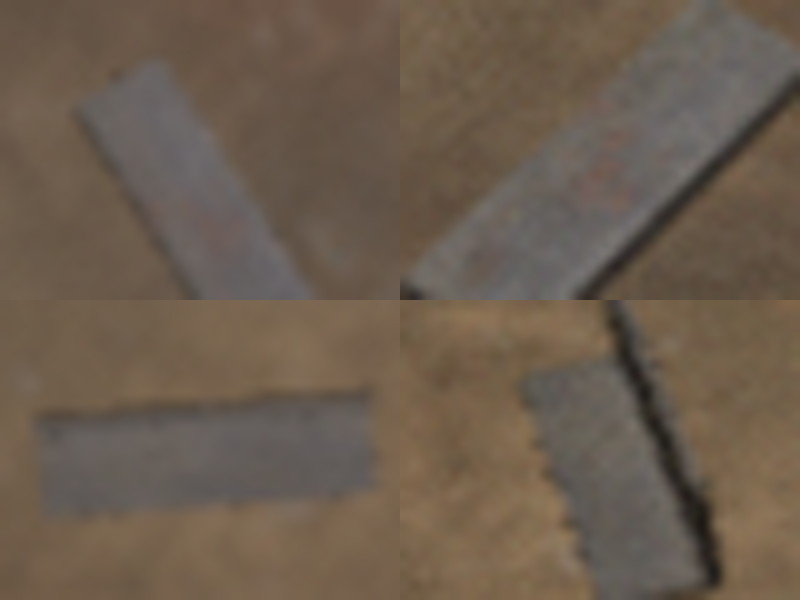

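The bar at (360,232) looks like the middle size, plain with square ends. The other dark bars are (272,195) larger, (310,227) torn, (355,154) small and (258,286) close to the robot. I'll check the choice from the wrist camera, and look at the plate on the way.

```bash
python3 -m inch '[[[-0.03,-0.02,-0.03],[0,0,0],1],[[-0.04,-0.025,-0.015],[0,0,0],1],[[-0.04,-0.025,-0.015],[0,0,0],1],[[-0.04,-0.025,-0.015],[0,0,0],1],[[-0.04,-0.025,-0.015],[0,0,0],1],[[-0.04,-0.025,-0.01],[0,0,0],1],[[-0.04,-0.025,0],[0,0,0],1],[[-0.04,-0.025,0],[0,0,0],1]]'
python3 -m inch '[[[-0.035,-0.02,0],[0,0,0],1],[[-0.02,-0.01,0],[0,0,0],1],[[0,0,0],[0,0,0],1],[[0,0,0],[0,0,0],1]]'
python3 - <<'E'
from h import *
p,d=manip.grab_frame("wrist");np.save("w1d.npy",d);np.save("w1p.npy",p);cv2.imwrite("pics/w1.png",p[:,:,::-1])
W=cloud("wrist",d);np.save("w1W.npy",W)
print(manip.look_for("wrist","locating_plate"),manip.look_for("wrist","home"))
m=(p.min(-1)>150)&(W[...,2]>.03)&(W[...,2]<.2)&(d>0)
q=W[m];ctr=np.median(q,0)
for k in range(6):
    _,_,V=np.linalg.svd(q-q.mean(0),full_matrices=False);n=V[2]*np.sign(V[2,2]);c=q.mean(0);r=abs((W[m]-c)@n);q=W[m][r<.004 if k>1 else r<.01]
print(n,c,len(q),m.sum(),np.degrees(np.arccos(n[2])))
E
```

```text
time: 1.1
tool_pos: [0.4264, 0.3147, 0.3572]
tool_rot: [0.001, 0.153, 0.988, 0.001]
contact_force: [0.6, 1.3, -0.2]
gripper_width: 0.999
grasp_force: 0.0
time: 1.5
tool_pos: [0.4687, 0.271, 0.3562]
tool_rot: [-0.0, 0.153, 0.988, 0.0]
contact_force: [0.5, 0.0, -0.4]
gripper_width: 1.002
grasp_force: 0.0
[{'point': [0.5176, 0.2358, 0.1002], 'score': 0.76}] [{'point': [0.5228, 0.2382, 0.1005], 'score': 0.57}]
[-0.38105342  0.32907496  0.86400692] [0.52552297 0.23445284 0.10353635] 17114 19092 30.230498216082548
```

View pics/w1.png

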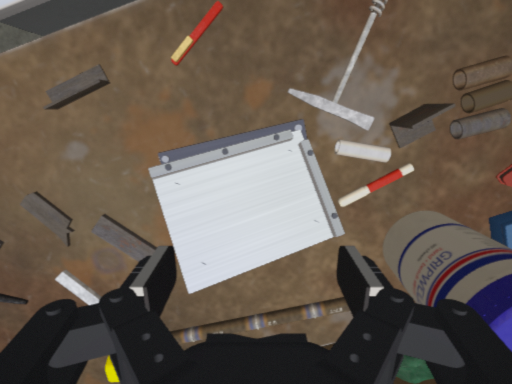

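The plate fills the middle of the view. The long fence runs (150,172)–(300,128), the short fence (305,130)–(340,235), and the low inside corner is near (298,142).

```bash
python3 - <<'E'
from h import *
from scipy.optimize import minimize
W=np.load("w1W.npy");p=np.load("w1p.npy")
n=np.array([-0.38105342,0.32907496,0.86400692]);n/=np.linalg.norm(n);c=np.array([0.52552297,0.23445284,0.10353635])
h=(W-c)@n
m=(abs(h)<.005)&(p.min(-1)>150)
m=cv2.morphologyEx(m.astype(np.uint8),cv2.MORPH_OPEN,np.ones((3,3)))
nn,L,S,C=cv2.connectedComponentsWithStats(m);i=1+S[1:,4].argmax();m=L==i
n_=n
a=np.array([0,-1,0.]);a-=a@n*n;a/=np.linalg.norm(a);b=np.cross(n,a)
q=np.c_[(W[m]-c)@a,(W[m]-c)@b]*1000
r=cv2.minAreaRect(q.astype(np.float32));print(r)
bx=cv2.boxPoints(r)
P=c+bx[:,:1]/1000*a+bx[:,1:]/1000*b
print(bx.round(1),P.round(4))
# fence
f=(h>.009)&(h<.02)&(W[...,2]>.02)&(cv2.dilate(m.astype(np.uint8),np.ones((25,25)))>0)
o=P[P[:,2].argmin()]
# origin pinned by z=.034
ax=P-o; print("origin",o)
l=np.linalg.norm(ax,axis=1);print(l.round(4))
x=ax[np.argmin(abs(l-.22))];x/=np.linalg.norm(x);y=np.cross(n,x)
print("x",x,"y",y)
F=np.c_[(W[f]-o)@x,(W[f]-o)@y,(W[f]-o)@n]*1000
A=F[(F[:,0]>20)&(F[:,0]<200)&(F[:,1]<10)];B=F[(F[:,1]>20)&(F[:,1]<150)&(F[:,0]<10)]
print("long fence y",np.percentile(A[:,1],[3,50,97]),np.median(A[:,2]),"short fence x",np.percentile(B[:,0],[3,50,97]),np.median(B[:,2]))
np.savez("plate.npz",o=o,x=x,y=y,n=n)
E
```

```text
((-12.398147583007812, -8.140663146972656), (232.86497497558594, 173.34088134765625), 3.6196720600128174)
[[-134.1   71. ]
 [-123.1 -102. ]
 [ 109.3  -87.3]
 [  98.3   85.7]] [[0.6083 0.3611 0.0918]
 [0.4486 0.3507 0.0253]
 [0.4311 0.1313 0.1012]
 [0.5909 0.1416 0.1677]]
origin [0.44855654 0.35072175 0.02530838]
[0.1733 0.     0.2329 0.2903]
x [-0.07476141 -0.94242002  0.32596815] y [0.92152538 0.05961691 0.38371448]
long fence y [-7.45336265e-03  5.00868495e+00  9.76143863e+00] 14.002272559827713 short fence x [-0.43205316  4.99695948  9.70961229] 14.02054000547341
```

```bash
python3 -m inch '[[[-0.008,-0.03,0],[0,0,0],1],[[-0.013,-0.046,0],[0,0,0],1],[[-0.013,-0.046,0],[0,0,0],1],[[-0.013,-0.046,0],[0,0,0],1],[[-0.013,-0.046,0],[0,0,0],1],[[-0.013,-0.046,0],[0,0,0],1],[[-0.013,-0.046,0.01],[0,0,0],1],[[-0.013,-0.046,0.01],[0,0,0],1]]'
python3 -m inch '[[[-0.013,-0.046,0.01],[0,0,0],1],[[-0.013,-0.046,0.01],[0,0,0],1],[[-0.013,-0.046,0.01],[0,0,0],1],[[-0.013,-0.046,0.01],[0,0,0],1],[[0,0,0.02],[0,0,0.14],1],[[0,0,0.02],[0,0,0.14],1],[[0,0,0],[0,0,0.14],1],[[0,0,0],[0,0,0.14],1]]'
python3 -m inch '[[[0,0,0],[0,0,0.14],1],[[0,0,0],[0,0,0.14],1],[[0,0,0],[0,0,0.14],1],[[0,0,0],[0,0,0.14],1],[[0,0,0],[0,0,0.14],1],[[0,0,0],[0,0,0.14],1],[[0,0,0],[0,0,0.14],1],[[0,0,0],[0,0,0.14],1]]'
python3 -m inch '[[[0,0,0],[0,0,0.14],1],[[0,0,0],[0,0,0.14],1],[[0,0,0],[0,0,0.14],1],[[0,0,0],[0,0,0.14],1],[[0,0,0],[0,0,0.03],1],[[0,0,0],[0,0,0],1]]'
cat > bar.py <<'E'
from h import *
import sys
s=manip.state();p,d=manip.grab_frame("wrist");W=cloud("wrist",d);cv2.imwrite("pics/%s.png"%sys.argv[1],p[:,:,::-1])
from scipy.spatial.transform import Rotation as Ro
w,x,y,z=s["tool_rot"];R=Ro.from_quat([x,y,z,w]).as_matrix();t=np.array(s["tool_pos"])
print("t",s["time"],"tcp",t.round(4),"q",np.round(s["joint_pos"],2))
g=p.astype(int)
# bench is brownish: bar grey -> small r-b plus height
m=(d>0)&(W[...,2]>.004)&(W[...,2]<.02)
n,L,S,C=cv2.connectedComponentsWithStats(cv2.morphologyEx(m.astype(np.uint8),cv2.MORPH_OPEN,np.ones((3,3))))
for i in range(1,n):
    if S[i,4]<200: continue
    q=W[L==i];r=cv2.minAreaRect((q[:,:2]*1000).astype(np.float32));c=np.array([*r[0],4.5])/1000
    bx=cv2.boxPoints(r);e=[bx[1]-bx[0],bx[2]-bx[1]];l=max(e,key=np.linalg.norm);l=np.array([*l,0])/np.linalg.norm(l)
    dc=R.T@(c-t);dl=R.T@l
    print("px",C[i].round(),"ctr",c.round(4),"size",np.round(r[1],1),"z",np.median(q[:,2]).round(4),"| tool shift",dc.round(4),"long axis vs tool x rad",round(np.arctan(dl[1]/dl[0]),3))
E
python3 bar.py w2
```

```text
time: 2.45
tool_pos: [0.4566, -0.0952, 0.3369]
tool_rot: [0.001, 0.152, 0.988, -0.0]
contact_force: [1.1, -0.1, -0.4]
gripper_width: 0.999
grasp_force: 0.0
time: 3.25
tool_pos: [0.4509, -0.2843, 0.2551]
tool_rot: [-0.001, 0.422, 0.907, 0.0]
contact_force: [0.5, 0.8, -0.4]
gripper_width: 1.005
grasp_force: 0.0
time: 4.05
tool_pos: [0.4514, -0.2844, 0.2565]
tool_rot: [0.0, 0.839, 0.544, 0.0]
contact_force: [-0.3, 0.1, -0.9]
gripper_width: 0.999
grasp_force: 0.0
time: 4.65
tool_pos: [0.4513, -0.2845, 0.2565]
tool_rot: [0.0, 0.96, 0.28, 0.0]
contact_force: [-0.9, -0.1, -0.9]
gripper_width: 1.001
grasp_force: 0.0
t 4.65 tcp [ 0.4513 -0.2845  0.2565] q [-0.7  -0.17  1.82  0.    1.49  0.3 ]
px [100.  11.] ctr [ 0.5074 -0.0367  0.0045] size [21.4 41.6] z 0.0123 | tool shift [ 0.1803 -0.179   0.252 ] long axis vs tool x rad 1.522
px [227.  11.] ctr [ 0.5858 -0.1586  0.0045] size [22.6 25.4] z 0.0103 | tool shift [ 0.181 -0.034  0.252] long axis vs tool x rad -1.459
px [150.  88.] ctr [ 0.4649 -0.1176  0.0045] size [108.1  44. ] z 0.0089 | tool shift [ 0.101  -0.1336  0.252 ] long axis vs tool
[... 433 characters left out ...]
2. 222.] ctr [ 0.2968 -0.193   0.0045] size [89.1  7.3] z 0.0151 | tool shift [-0.0813 -0.1602  0.2519] long axis vs tool x rad -0.621
px [405. 223.] ctr [ 0.4929 -0.5029  0.0045] size [  3.  165.8] z 0.0121 | tool shift [-0.0823  0.2065  0.252 ] long axis vs tool x rad 1.146
px [306. 262.] ctr [ 0.3692 -0.4226  0.0045] size [  2.9 104.4] z 0.0121 | tool shift [-0.1435  0.0724  0.252 ] long axis vs tool x rad 1.142
px [245. 281.] ctr [ 0.3001 -0.3599  0.0045] size [71.3 89.8] z 0.0159 | tool shift [-0.1681 -0.0177  0.2519] long axis vs tool x rad 1.536
px [  9. 313.] ctr [ 0.0321 -0.0838  0.0045] size [150.3  36.1] z 0.0116 | tool shift [-0.246  -0.3945  0.2518] long axis vs tool x rad 0.244
```

View pics/w2.png

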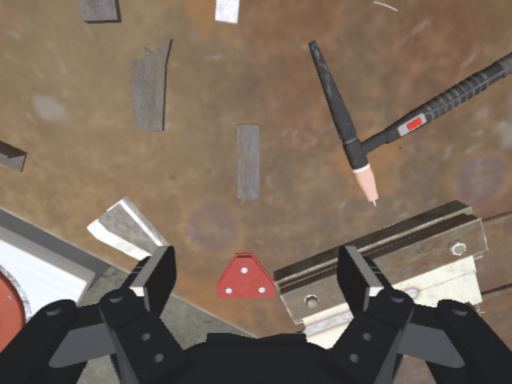

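The chosen bar at (248,161) measures 99×30 mm, plain with square ends, so it is the right one. It lies along tool x already. Descending.

```bash
python3 -m inch '[[[0.005,-0.012,0.03],[0,0,0],1],[[0,0,0.04],[0,0,0],0.7],[[0,0,0.04],[0,0,0],0.6],[[0,0,0.04],[0,0,0],0.55],[[0,0,0.03],[0,0,0],0.55],[[0,0,0.02],[0,0,0],0.55],[[0,0,0],[0,0,0],0.55],[[0,0,0],[0,0,0],0.55]]'
python3 bar.py w3 | egrep "tcp|ctr \[ 0.4[345]"
```

```text
time: 5.5
tool_pos: [0.449, -0.2725, 0.0567]
tool_rot: [-0.0, 0.96, 0.279, -0.0]
contact_force: [0.9, -0.1, 0.6]
gripper_width: 0.548
grasp_force: 0.0
t 5.5 tcp [ 0.449  -0.2725  0.0567] q [-0.69  0.03  1.99  0.    1.12  0.32]
px [41. 81.] ctr [ 0.4587 -0.1218  0.0045] size [92.1 41.2] z 0.0097 | tool shift [ 0.089  -0.122   0.0522] long axis vs tool x rad 0.166
px [257. 222.] ctr [ 0.4502 -0.2722  0.0045] size [99.9 30.1] z 0.0105 | tool shift [0.0012 0.0005 0.0522] long axis vs tool x rad 0.006
```

View pics/w3.png

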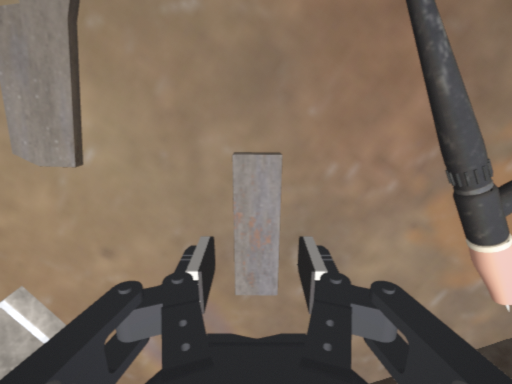

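The bar (257,222) sits centred between the fingers. Lower, close and lift.

```bash
python3 -m inch '[[[0.001,0,0.02],[0,0,0],0.5],[[0,0,0.0105],[0,0,0],0.45],[[0,0,0],[0,0,0],0.3],[[0,0,0],[0,0,0],0],[[0,0,0],[0,0,0],0],[[0,0,0],[0,0,0],0],[[0,0,0],[0,0,0],0],[[0,0,0],[0,0,0],0]]'
python3 -m inch '[[[0,0,-0.02],[0,0,0],0],[[0,0,-0.04],[0,0,0],0],[[0,0,-0.04],[0,0,0],0],[[0,0,-0.04],[0,0,0],0],[[0,0,-0.04],[0,0,0],0],[[0,0,0],[0,0,0],0],[[0,0,0],[0,0,0],0]]'
python3 - <<'E'
from h import *
p,d=manip.grab_frame("wrist");cv2.imwrite("pics/w4.png",p[:,:,::-1]);np.save("w4W.npy",cloud("wrist",d));np.save("w4p.npy",p)
E
```

```text
time: 6.35
tool_pos: [0.4495, -0.2722, 0.0259]
tool_rot: [0.0, 0.96, 0.279, 0.0]
contact_force: [0.4, -0.3, -1.7]
gripper_width: 0.331
grasp_force: 60.2
time: 7.05
tool_pos: [0.4499, -0.2725, 0.207]
tool_rot: [0.001, 0.96, 0.279, 0.001]
contact_force: [-0.5, 0.4, -2.4]
gripper_width: 0.33
grasp_force: 60.3
```

View pics/w4.png

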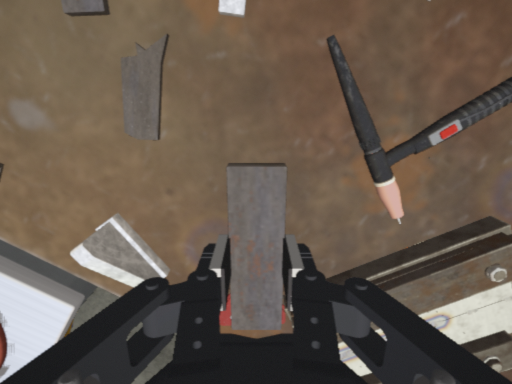

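```bash
cat > tgt.py <<'E'
from h import *
from scipy.spatial.transform import Rotation as Ro
P=np.load("plate.npz");x,y,n=P["x"],P["y"],P["n"];o=P["o"]+.014*x+.014*y
s=manip.state();w,a,b,c=s["tool_rot"];R=Ro.from_quat([a,b,c,w]).as_matrix();t=np.array(s["tool_pos"])
T=np.c_[-x,y,-n];print("det",np.linalg.det(T),"o",o.round(4))
rel=o+.115*x+.07*y+(.0045+.003+.0214)*n; hov=rel+.07*n
print("t",s["time"],"rel",rel.round(4),"hover",hov.round(4),"joints",np.round(s["joint_pos"],2))
print("rotvec",Ro.from_matrix(R.T@T).as_rotvec().round(4),"shift to hover, tool now",(R.T@(hov-t)).round(4),"shift to rel",(R.T@(rel-t)).round(4))
print("TCP in plate",np.round([(t-o)@x,(t-o)@y,(t-o)@n],4))
E
python3 tgt.py
```

```text
det 1.0 o [0.4604 0.3384 0.0352]
t 7.1 rel [0.5053 0.2437 0.1246] hover [0.4786 0.2667 0.185 ] joints [-0.69 -0.15  1.9  -0.    1.4   0.32]
rotvec [-0.5393 -0.1122 -0.9737] shift to hover, tool now [ 0.3132 -0.4391  0.0203] shift to rel [ 0.3235 -0.4053  0.0808]
TCP in plate [ 0.6313  0.0183 -0.0498]
```

```bash
python3 -m inch '[[[0.015,-0.02,-0.02],[0,0,0],0],[[0.026,-0.036,-0.02],[0,0,0],0],[[0.026,-0.036,-0.02],[0,0,0],0],[[0.026,-0.036,-0.02],[0,0,0],0],[[0.026,-0.036,0],[0,0,0],0],[[0.026,-0.036,0],[0,0,0],0],[[0.026,-0.036,0],[0,0,0],0],[[0.026,-0.036,0],[0,0,0],0]]'
python3 -m inch '[[[0.026,-0.036,0],[0,0,0],0],[[0.026,-0.036,0],[0,0,0],0],[[0.026,-0.036,0],[0,0,0],0],[[0.026,-0.036,0],[0,0,0],0],[[0.012,-0.02,0],[0,0,0],0],[[0,0,0],[0,0,0],0]]'
python3 -m inch '[[[0,0,0],[-0.067,-0.014,-0.122],0],[[0,0,0],[-0.067,-0.014,-0.122],0],[[0,0,0],[-0.067,-0.014,-0.122],0],[[0,0,0],[-0.067,-0.014,-0.122],0],[[0,0,0],[-0.067,-0.014,-0.122],0],[[0,0,0],[-0.067,-0.014,-0.122],0],[[0,0,0],[-0.067,-0.014,-0.122],0],[[0,0,0],[-0.067,-0.014,-0.122],0]]'
python3 -m inch '[[[0,0,0],[0,0,0],0],[[0,0,0],[0,0,0],0]]'
python3 tgt.py
```

```text
time: 7.9
tool_pos: [0.4691, 0.0648, 0.283]
tool_rot: [-0.001, 0.96, 0.279, -0.002]
contact_force: [1.2, 0.4, -2.5]
gripper_width: 0.33
grasp_force: 60.3
time: 8.5
tool_pos: [0.479, 0.2659, 0.2824]
tool_rot: [-0.0, 0.96, 0.281, -0.003]
contact_force: [-0.6, -0.3, -0.6]
gripper_width: 0.325
grasp_force: 60.4
time: 9.3
tool_pos: [0.48, 0.2625, 0.2833]
tool_rot: [0.26, 0.683, 0.683, 0.018]
contact_force: [0.4, 0.1, -3.1]
gripper_width: 0.328
grasp_force: 60.4
time: 9.5
tool_pos: [0.48, 0.2629, 0.2842]
tool_rot: [0.258, 0.686, 0.68, 0.018]
contact_force: [-0.4, 0.1, -1.8]
gripper_width: 0.327
grasp_force: 60.4
det 1.0 o [0.4604 0.3384 0.0352]
t 9.5 rel [0.5053 0.2437 0.1246] hover [0.4786 0.2667 0.185 ] joints [ 0.59 -0.2   1.87 -0.52  1.36  0.68]
rotvec [-0.0049 -0.0004  0.0005] shift to hover, tool now [ 0.0358 -0.0386  0.0841] shift to rel [ 0.0358 -0.0383  0.1541]
TCP in plate [0.1508 0.109  0.1828]
```

Orientation matches. I'll go to about 13 mm above the release height, then look.

```bash
python3 -m inch '[[[0.018,-0.019,0.02],[-0.005,0,0],0],[[0.018,-0.019,0.035],[0,0,0],0],[[0,0,0.035],[0,0,0],0],[[0,0,0.03],[0,0,0],0],[[0,0,0.02],[0,0,0],0],[[0,0,0],[0,0,0],0],[[0,0,0],[0,0,0],0]]'
python3 tgt.py
python3 - <<'E'
from h import *
p,d=manip.grab_frame("side");q,d2=manip.grab_frame("wrist")
a=cv2.resize(p[95:200,170:275],(400,400),interpolation=cv2.INTER_CUBIC);b=cv2.resize(q,(400,300))
cv2.imwrite("pics/w5.png",np.hstack([a,np.pad(b,((0,100),(0,0),(0,0)))])[:,:,::-1])
P=np.load("plate.npz");x,y,n=P["x"],P["y"],P["n"];o=P["o"]+.014*x+.014*y
W=cloud("wrist",d2);L=np.stack([(W-o)@x,(W-o)@y,(W-o)@n],-1)
m=(q.max(-1)<150)&(L[...,2]>.01)&(L[...,2]<.045)&(abs(L[...,0]-.115)<.07)&(abs(L[...,1]-.07)<.0145)&(d2>0)
v=L[m];print(len(v),np.percentile(v[:,0],[1,99]),np.linalg.lstsq(np.c_[v[:,:2],np.ones(len(v))],v[:,2],rcond=None)[0],v.mean(0))
m=(q.min(-1)>150)&(abs(L[...,2])<.006)&(L[...,0]>0.01)&(L[...,0]<.21)&(L[...,1]>.01)&(L[...,1]<.15);print("plate h",np.median(L[m][:,2]))
E
```

```text
time: 10.2
tool_pos: [0.5022, 0.2489, 0.1387]
tool_rot: [0.26, 0.685, 0.68, 0.021]
contact_force: [-0.2, -0.2, -2.4]
gripper_width: 0.329
grasp_force: 60.3
det 1.0 o [0.4604 0.3384 0.0352]
t 10.2 rel [0.5053 0.2437 0.1246] hover [0.4786 0.2667 0.185 ] joints [ 0.55 -0.04  1.98 -0.57  1.1   0.79]
rotvec [ 0.0022 -0.0009 -0.    ] shift to hover, tool now [-0.0001 -0.0028 -0.0549] shift to rel [-0.0001 -0.0029  0.0151]
TCP in plate [0.1149 0.0729 0.044 ]
7952 [0.06370672 0.16200439] [ 0.00120694 -0.04534185  0.03336137] [0.10751555 0.07162764 0.0302434 ]
plate h 0.00012463237765356446
```

View pics/w5.png

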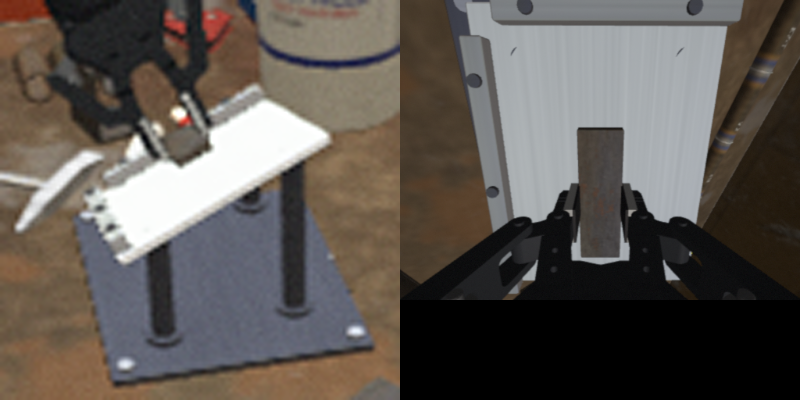

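The bar is held parallel to the plate and lengthways with the long fence, about 18–20 mm clear. I'll lower it to a 2 mm gap, then release and retreat.

```bash
python3 -m inch '[[[0,0,0.008],[0,0,0],0],[[0,0,0.008],[0,0,0],0],[[0,0,0],[0,0,0],0],[[0,0,0],[0,0,0],0]]'
python3 tgt.py | tail -1
python3 -m inch '[[[0,0,0],[0,0,0],1],[[0,0,-0.02],[0,0,0],1],[[0,0,-0.045],[0,0,0],1],[[0,0,-0.045],[0,0,0],1],[[0,0,-0.045],[0,0,0],1],[[0,0,0],[0,0,0],1],[[0,0,0],[0,0,0],1],[[0,0,0],[0,0,0],1]]'
python3 - <<'E'
from h import *
q,d2=manip.grab_frame("wrist");cv2.imwrite("pics/w6.png",q[:,:,::-1])
P=np.load("plate.npz");x,y,n=P["x"],P["y"],P["n"];o=P["o"]+.014*x+.014*y
W=cloud("wrist",d2);L=np.stack([(W-o)@x,(W-o)@y,(W-o)@n],-1)
m=(q.max(-1)<140)&(L[...,2]>.003)&(L[...,2]<.02)&(L[...,0]>-.002)&(L[...,0]<.2)&(L[...,1]>-.001)&(L[...,1]<.15)&(d2>0)
k,B,S,C=cv2.connectedComponentsWithStats(m.astype(np.uint8));v=L[B==1+S[1:,4].argmax()]
print(len(v),cv2.minAreaRect((v[:,:2]*1000).astype(np.float32)),np.median(v[:,2]))
E
```

```text
time: 10.7
tool_pos: [0.5077, 0.244, 0.1244]
tool_rot: [0.261, 0.684, 0.681, 0.021]
contact_force: [-0.8, 0.1, -2.1]
gripper_width: 0.329
grasp_force: 60.3
TCP in plate [0.1145 0.0722 0.0279]
time: 11.5
tool_pos: [0.4482, 0.2945, 0.2576]
tool_rot: [0.261, 0.684, 0.681, 0.021]
contact_force: [-1.3, 0.7, -0.0]
gripper_width: 1.0
grasp_force: 0.0
3157 ((53.75704574584961, 14.130535125732422), (30.931787490844727, 108.43273162841797), 89.47721862792969) 0.007946149648570901
```

View pics/w6.png

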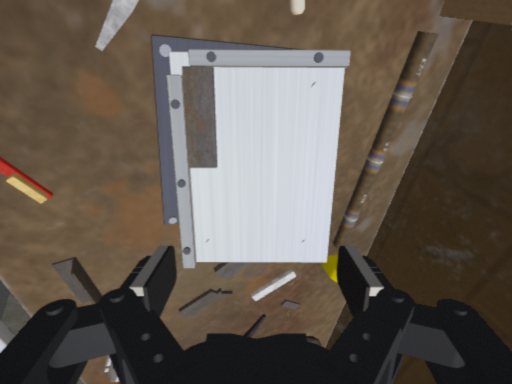

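The bar (202,117) lies in the low corner against both fences and the arm is clear. Handing in.

```bash
python3 -c "
from plant import manip
print(manip.job_done())"
```

```text
the job is handed in; nothing more can be done
None
```

The middle-sized plain flat bar slid into the low corner of the sloping plate by itself and lies against both fences, the arm is clear of it, and I handed the job in at about 11.6 s (no verdict was returned).

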